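# Index the strip on one pitch in the drilling jig

## Robot

A 6-joint arm with a two-finger parallel gripper is mounted at the origin on a cart in front of the work surface, level with it; the furniture and walls round the work are solid. World frame = base frame: x ahead of the robot, y to its left, z up, the work surface at z = 0. Lengths are in m, angles in degrees, forces in N, time in s.
With the tool pointing down it reaches from about 0.325 to 0.85 m from the base axis. Payload 15.5 kg.
Tool frame: the origin (TCP) lies on the mounting face of the last link; the fingertips stand 191 mm ahead of it and the grasp point (between the pads) lies 172 mm ahead of it; z points along the fingers, y is the direction in which the jaws open and shut (so a half turn about z gives the same grasp; the last joint's range is limited). The gripper opens to 91 mm and grips with 3 to 60 N. Pads are 32 mm wide; open, the fingers measure 118 mm over their backs; the gripper's body (76 mm by 178 mm) begins 60 mm behind the grasp point.
Start: joints at [-80.816, 28.281, 77.091, -0, 74.628, -5.472], TCP at [0.158, -0.605, 0.405] pointing down, gripper open.
Joint ranges: [-166.48, 166.48], [-47.26, 123.95], [12.59, 153.08], [-70.14, 250.14], [6.76, 159.57], [-176.63, 176.63]. Speed limits (degrees/s): [108.29, 108.29, 147.25, 172.46, 172.46, 172.46].

## Interface

Orientations are given as a 3x3 rotation matrix whose columns are the frame's x, y, z axes.
In Python, from station import env gives the robot as it stands.
- The arm moves only by the shell command python3 -m jog 'ROWS' [FORCE]. ROWS is JSON, a list of rows, each a list of 7 numbers: the shift along the tool's x, y, z in m, then the turn, a rotation vector about the tool's x, y, z in rad, then the opening in per cent of the stroke, from 0 (shut) to 100 (fully open). In form: [[tx, ty, tz, ax, ay, az, fingers], ...]. A call has 1 to 12 rows; each row shifts and turns the commanded pose from where the row before left it, along the tool's axes as they then stand; what a row does not reach is not made up. A row lasts 1/8 s, in which the tool goes at most 62.5 mm and 10.7 degrees, less where a joint would pass 70% of its speed; a pose out of reach is approached as far as the arm can. A call with a gripper value outside its range is refused whole. The fingers move at their own pace and stop on an object; FORCE is the grip in N (left out, the last holds). Time passes only in rows, so rows that do not move let the fingers close. It gives the time, the measured TCP pose, the force and the opening at its end, in the units of the state.
- env.state(): the state, without advancing time (a new reading comes with each control period).
- env.capture(name): name is "side" or "top"; returns a dict with "frame" (384x512x3 uint8, blue, green, red), "depth" (384x512 float32, m along the optical axis (not along the pixel's ray), 0 where there is no reading), "fx", "fy", "cx", "cy" (pixels), "R" (3x3) and "t" (3): a world point X has camera coordinates R X + t. Camera axes: x right, y down, z forward; pixel columns grow to the right and rows downward; lengths in m; the calibration is good to about 2 mm. A picture is of the moment at which its call begins.
- env.hand_in(): hands the job in, once; it reports no verdict.
Trained networks look in a picture, given as the dict that the camera call returned (one of the last four; its "shot" number tells which), for a name from the list of things; names that differ only in an ending like _2 or _b are one class to them, and where a whole thing is asked for, a point or a joint stands for the part that bears it (a point fixed in the world has none). Each returns a list of dicts, best first, with "conf" (0 to 1); they miss things now and then, are a little off and sometimes report something else, mostly with a low value. They report only what shows in the picture. A call takes as long as a camera call.
- env.silhouettes(target, picture): "mask" (384x512 bool, what is visible of it) and "uv" ([column, row] in pixels, amid what is visible of it).
The state is a dict: "time_s": time; "q": joint angles; "dq": joint speeds; "joint_torque": joint torques, N m; "tcp_pos": TCP position; "eef_rot": TCP orientation; "contact_force": force on the tool from outside, world axes, zero at the start; "moment": the same for the moment, N m; "finger_gap": opening from 0.0 (shut) to 1.0 (fully open).
Only numpy, scipy, OpenCV 4.12 (cv2) and the standard library are available. Lean on these libraries where they do the work, as an engineer would, in place of code of your own. Each camera call takes 0.05 s, during which the arm holds its last target. There are 200 camera calls.

## Task

A hole has just been drilled through the bush of the drilling jig: now index the strip one pitch on for the next hole. Pull the index pin fully up out of the strip, slide the strip along its bed by pressing on its bare top and dragging it towards the pin end until the newly drilled hole is under the pin, then push the pin down through that hole until it is fully home. Press firmly enough to carry the strip but not so hard as to mark the soft aluminium, leave the caliper, the centre punch and the pencil where they lie, and let go of everything at the end.

Things in the scene. Friction and masses are not known exactly. Their poses are not given: they have to be found in the camera images.
- jig: Drilling jig fixed to the bench, 120 mm wide (x), 410 mm long (y). Origin on the bench under its middle, z up; the strip feeds towards its -y end. Dark bed, top 15 mm above the bench, between steel rails (inner faces x = -41.5 and +41.5 mm, tops at 21 mm). Two grey bridges over the rails, undersides at 21 mm, tops at 33 mm: pin-and-bush bridge y = -100 to -12 mm, infeed guide y = +110 to +190 mm.
- strip: Aluminium strip, 80 wide (x), 320 long (y), 3 mm thick, about 0.2 kg, oiled, 1.5 mm play to each rail. Origin: centre of its underside (15 mm above the bench), axes as the jig's. 11.5 mm holes at its y = -135, -95 (pin in it at the start) and -55 mm (new). A spring shoe under the infeed guide brakes it. Fingers drag it by friction: under 10 N they slip, 15 to 30 N carries it, over 60 N marks it.
- new_hole (a point): Point on the strip: centre of the newly drilled hole (strip y = -55 mm) at the strip's top face; under the drill bush at the start, out of sight.
- pin_seat (a point): Point on the jig: the index pin's axis at the level of the bed's top (15 mm above the bench).
- pin_knob (a point): Centre of the top of the index pin's black ribbed round knob, 28 mm in diameter, 25 mm high, on the pin's axis (jig x = 0, y = -75 mm); moves with the pin: 78 mm above the bench with the pin home, 100 mm fully up. Below the knob a bare 10 mm stem and, on the bridge, a hex sleeve 23 mm across and 13 mm high.
- index_pin (a joint): Height of the index pin, m: 0 fully home (bottomed in the bed), 0.022 fully up against its stop. 10 mm pin, nose tapered over its last 6.5 mm to 4 mm. Takes about 3 N to move and stays where it is left. Above 0.014 its tip is clear of the strip; with no hole below it stops on the strip at 0.014. The taper draws a hole up to 3 mm off into line, at a push of up to 15 N.
- caliper: Steel caliper, 66 x 218 x 8 mm, lying on the bench in front of the jig; bystander. Origin at the centre of its underside.
- centre_punch: Centre punch, 108 mm long, 11 mm thick, lying beyond the jig; bystander. Origin at the centre of its underside.
- pencil: Red carpenter pencil, 174 mm long, lying beyond the jig; bystander. Origin at the centre of its underside.
- window (a point): Centre of the open stretch between the two bridges (jig x = 0, y = +49 mm), at the strip's top face, 18 mm above the bench. Here the strip lies bare from above for 122 mm along the jig (jig y = -12 to +110 mm) and over its full 80 mm width.
- bush (a point): Top centre of the round headed drill bush, 25 mm across and 7 mm high, on the pin-and-bush bridge (jig x = 0, y = -35 mm). The index pin stands 40 mm from it, at jig y = -75 mm: that is the pitch.

How it is judged (in metres and radians):
On the way, in this order (a step that is already met when the one before it is completed fails the run):
1. the index pin is pulled up clear of the strip (15 mm or more) (value of joint index_pin above 0.015 m), for 0.2 s.
2. with the pin up, the newly drilled hole is brought under the pin (within 4 mm along the jig) (value of joint index_pin above 0.0125 m and y of new_hole in the frame of pin_seat between -0.004 and 0.004 m), for 0.2 s.
At the end, for the whole second after the job is handed in: The index pin is fully home (within 2.5 mm of bottoming) through the newly drilled hole, whose centre lies within 2.5 mm of the pin's axis; the strip lies flat on the bed, in line with the jig and at rest; the pin and the strip are let go (value of joint index_pin below 0.0025 m and horizontal distance between new_hole and pin_seat below 0.0025 m and angle between strip's own z axis and vertical below 0.03 rad and z of strip in the frame of jig below 0.0165 m and angle between the y axis of strip and the y axis of jig, either way round below 0.05 rad and linear speed of strip below 0.01 m/s); the robot touches nothing.
It fails at once if the strip is pressed with more than 60 N and marked (contact force between the fingers and strip above 60 N).
It fails at once if the caliper is moved more than 20 mm (distance of caliper from where it was at the start of the episode above 0.02 m).
It fails at once if the centre punch is moved more than 20 mm (distance of centre_punch from where it was at the start of the episode above 0.02 m).
It fails at once if the pencil is moved more than 20 mm (distance of pencil from where it was at the start of the episode above 0.02 m).
It also fails if it takes over 58 s, if anything falls off the work surface, if the arm or the gripper's body presses on something with over 40 N, if the wrist force passes 120 N, or if a joint passes its speed limit or range.

## Working session

There is one attempt and no reset: what is moved stays moved. The work goes in short steps, Python scripts to look and compute and a shell command to move; the robot and the scene stay as the last step left them, time stands still between calls to the robot, and variables do not carry over. Pictures are saved under pics/ and viewed, on a budget of 10 in all, crops included, one or two more only if the job needs it, and the job is handed in when it is done.

```bash
ls; mkdir -p pics; cat > h.py <<'E'
import numpy as np, cv2
from station import env
def world(p,u,v,d):
    c=np.array([(u-p["cx"])/p["fx"]*d,(v-p["cy"])/p["fy"]*d,d]); return p["R"].T@(c-p["t"])
def cloud(p,mask=None):
    d=p["depth"]; m=d>0
    if mask is not None: m=m&mask
    v,u=np.nonzero(m); dd=d[v,u]
    c=np.stack([(u-p["cx"])/p["fx"]*dd,(v-p["cy"])/p["fy"]*dd,dd],1)
    return (c-p["t"])@p["R"], u, v
def proj(p,X):
    c=p["R"]@np.asarray(X)+p["t"]; return c[0]/c[2]*p["fx"]+p["cx"], c[1]/c[2]*p["fy"]+p["cy"]
E
python3 - <<'E'
from h import *
np.set_printoptions(precision=4,suppress=True)
s=env.state(); print(s)
for n in("top","side"):
    p=env.capture(n); cv2.imwrite(f"pics/{n}0.png",p["frame"])
    print(n,"cam at",-p["R"].T@p["t"],p["fx"])
    for t in("jig","strip","pin_knob","bush","caliper","centre_punch","pencil"):
        for r in env.silhouettes(t,p)[:1]:
            X,u,v=cloud(p,r["mask"]); 
            print(t,round(r["conf"],2),r["uv"],len(X),np.median(X,0) if len(X) else "", X.min(0),X.max(0))
E
```

```text
pics
{'time_s': 0.0, 'q': array([-80.8156,  28.3135,  77.127 ,  -0.0003,  74.6275,  -5.4703]), 'dq': array([-0.0683, -0.1079,  0.0204,  0.0411, -0.0339,  0.0075]), 'joint_torque': array([  0.0035, -87.8815, -38.1857,   0.0712,   0.0532,  -0.0001]), 'tcp_pos': array([ 0.1581, -0.6045,  0.4042]), 'eef_rot': array([[ 0.9675,  0.253 , -0.0002],
       [ 0.253 , -0.9675,  0.0012],
       [ 0.0001, -0.0012, -1.    ]]), 'contact_force': array([-0.5204, -0.221 ,  0.6459]), 'moment': array([-0.0086, -0.0267, -0.0018]), 'finger_gap': 0.9960928073112136}
top cam at [ 0.4562 -0.1672  0.9499] 433.81633280191517
jig 0.8 [292.0, 191.9] 7715 [ 0.5575 -0.2267  0.0298] [ 0.4946 -0.4081 -0.0041] [0.6285 0.0087 0.0812]
strip 0.62 [265.5, 193.2] 2719 [ 0.5595 -0.169   0.0171] [ 0.5181 -0.339   0.0107] [ 0.6035 -0.0885  0.0313]
pin_knob 0.65 [315.2, 191.1] 144 [ 0.5609 -0.2718  0.0768] [ 0.5488 -0.2844  0.0548] [ 0.5736 -0.2586  0.0812]
bush 0.63 [294.2, 193.5] 7770 [ 0.5578 -0.2281  0.0297] [ 0.4946 -0.4091 -0.0043] [0.6285 0.0108 0.0812]
caliper 0.94 [326.4, 246.8] 954 [ 0.4438 -0.2987  0.0033] [ 0.4028
[... 158 characters left out ...]

pencil 0.81 [278.4, 150.4] 232 [ 0.6541 -0.1979  0.0067] [ 0.6412 -0.2798 -0.0011] [ 0.6698 -0.1227  0.0129]
side cam at [ 0.4718 -0.9602  0.374 ] 424.72497345296193
jig 0.8 [227.9, 212.0] 332 [ 0.5032 -0.1119  0.0223] [ 0.495  -0.2924  0.0042] [ 0.5355 -0.0052  0.037 ]
strip 0.69 [281.2, 260.2] 24 [ 0.569  -0.3331  0.0195] [ 0.5285 -0.6309  0.018 ] [ 0.5885 -0.3254  0.1894]
bush 0.73 [229.8, 221.5] 472 [ 0.5039 -0.1465  0.0218] [ 0.4874 -0.6321  0.0008] [0.6221 0.0472 0.2344]
caliper 0.73 [198.3, 264.8] 808 [ 0.4443 -0.2975  0.0053] [ 0.399  -0.4581 -0.0006] [ 0.4625 -0.2338  0.0097]
pencil 0.39 [310.0, 243.6] 12 [ 0.6599 -0.2611  0.0083] [ 0.6524 -0.2786  0.0067] [ 0.6662 -0.2096  0.01  ]
```

```bash
python3 - <<'E'
from h import *
np.set_printoptions(precision=4,suppress=True)
p=env.capture("top")
r=env.silhouettes("jig",p)[0]; 
X,u,v=cloud(p,r["mask"])
# bridges: z ~0.033
b=X[(X[:,2]>0.029)&(X[:,2]<0.037)]
for lo,hi in((-0.32,-0.20),(-0.12,0.03)):
    q=b[(b[:,1]>lo)&(b[:,1]<hi)][:,:2].astype(np.float32); print(len(q),cv2.minAreaRect(q),np.median(q,0))
for zz in((0.012,0.0365),(-1,1)):
    q=X[(X[:,2]>zz[0])&(X[:,2]<zz[1])][:,:2].astype(np.float32); print(cv2.minAreaRect(q))
k=X[X[:,2]>0.07]; print("knob",len(k),k.mean(0),(k.min(0)+k.max(0))/2)
cv2.imwrite("pics/a.png",cv2.resize(p["frame"][100:300,180:440],None,fx=3,fy=3,interpolation=cv2.INTER_CUBIC))
E
```

```text
1875 ((0.5618731379508972, -0.253919392824173), (0.11402890086174011, 0.0879393145442009), 1.2147128582000732) [ 0.5576 -0.2522]
1918 ((0.5549953579902649, -0.048353131860494614), (0.11358265578746796, 0.07964911311864853), 1.210383653640747) [ 0.5538 -0.0483]
((0.5601400136947632, -0.19832010567188263), (0.1201687827706337, 0.41026872396469116), 1.8758561611175537)
((0.5610139966011047, -0.19862110912799835), (0.12444352358579636, 0.41026729345321655), 2.306072473526001)
knob 151 [ 0.5619 -0.2725  0.0767] [ 0.5622 -0.2726  0.0758]
```

View pics/a.png

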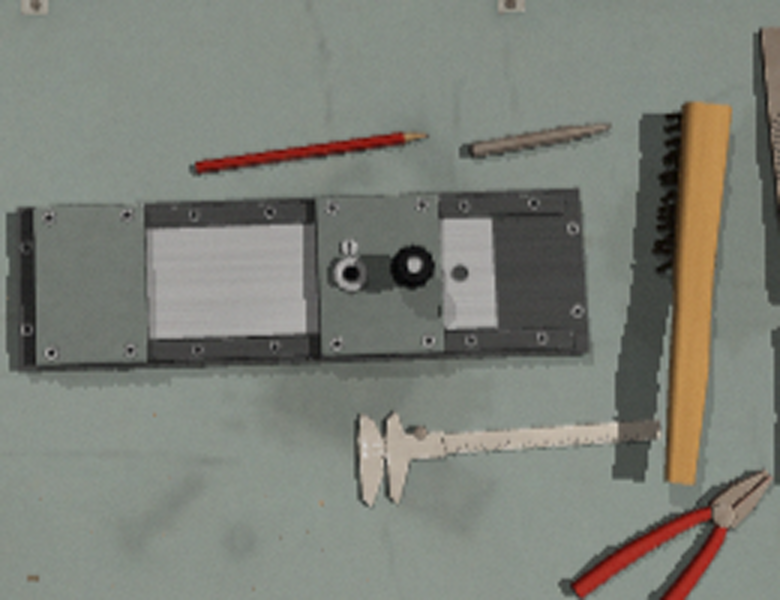

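View pics/side0.png

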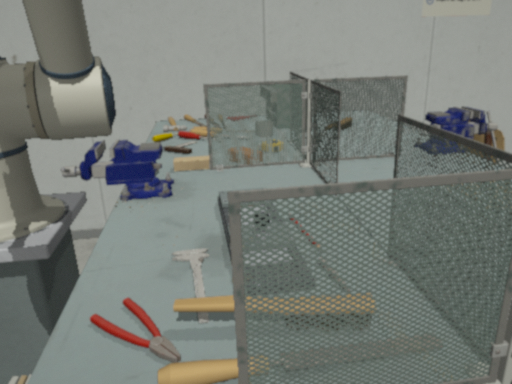

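```bash
python3 - <<'E'
from h import *
np.set_printoptions(precision=3,suppress=True)
p=env.capture("top"); X,u,v=cloud(p)
print(X.min(0),X.max(0))
m=(X[:,2]>0.04)
H=np.full((384,512),0,np.uint8); H[v,u]=np.clip(X[:,2]*600,0,255)
cv2.imwrite("pics/b.png",np.hstack([p["frame"][:,:400] if 0 else p["frame"]])); cv2.imwrite("pics/h.png",cv2.resize(np.hstack([p["frame"],cv2.applyColorMap(H,cv2.COLORMAP_JET)]),(800,300)))
hh,xe,ye=np.histogram2d(X[m,0],X[m,1],bins=[np.arange(0.1,1.0,0.05),np.arange(-0.85,0.5,0.05)])
for i in range(len(xe)-1):
    print("%.2f"%xe[i],' '.join("%3d"%(100*X[m][(X[m,0]>=xe[i])&(X[m,0]<xe[i+1])&(X[m,1]>=ye[j])&(X[m,1]<ye[j+1]),2].max(initial=0)) for j in range(len(ye)-1)))
print(ye)
q=env.capture("side"); X,u,v=cloud(q)
for a in((235,195),(240,300),(497,185),(400,120),(500,345),(310,90),(330,180),(218,195),(405,80),(208,86),(228,230),(207,150),(360,188)):
    d=q["depth"][a[1]-4:a[1]+5,a[0]-4:a[0]+5]; d=d[d>0]
    if len(d): print(a,world(q,*a,d.min()),world(q,*a,np.median(d)))
E
```

```text
[-0.083 -1.084 -0.768] [1.02  0.856 0.34 ]
0.10   0   0   0   0   0   0   0   0   0   0   0   0   0   0   0   0   0   0   0   0   0   0   0   0   0   0
0.15   0   0   0   0   0   0   0   0   0   0   0   0   0   0   0   0   0   0   0   0   0   0   0   0   0   0
0.20   0   0   0   0   0   0   0   0   0   0   0   0   0   0   0   0  28   0   7  29  13   0   0   0   0   0
0.25   0   0   0   0   0   0   0   0   0   0   0   0   0   0   0   0  33  33  32  30  13   0   0   0   0   0
0.30   0   0   0   0   0   0   0   0   0   0   0   0   0   0   0   0   0   0  12  12  11   4   0   0   0   0
0.35   0   0   0   0   0   0   0   0   0   0   0   0   0   0   0   0   0   0  12  12  11   0   0   0   0   0
0.40   0   0   0   0   0   0   0   4   0   0   0   0   0   0   0   0   0   0   0   0   0   0   0   0   0   0
0.45   0   0   0   0  12   0   0   4   0   0   0   0   0   0   0   0   0   0   0   0   0   0  25   0   0   0
0.50   0   0   0   0  12   0   0   4   0   0   0   7   0   0   0   0   0   0   0   0   0   0  25   0   0   0
0.55   0   0   0   0  13   0   0   0   0   0   0   8   4   0   0   0   0   0
[... 967 characters left out ...]
95) [ 0.494 -0.634  0.252] [ 0.494 -0.631  0.251]
(240, 300) [ 0.493 -0.635  0.152] [ 0.494 -0.632  0.15 ]
(497, 185) [ 0.733 -0.628  0.241] [ 0.736 -0.625  0.239]
(400, 120) [ 0.771 -0.351  0.248] [ 0.779 -0.334  0.245]
(500, 345) [ 0.768 -0.63   0.058] [ 0.769 -0.628  0.057]
(310, 90) [0.772 0.204 0.231] [0.785 0.254 0.225]
(330, 180) [ 0.576 -0.629  0.257] [0.78  0.023 0.028]
(218, 195) [ 0.494 -0.067  0.044] [0.496 0.001 0.019]
(405, 80) [1.073 0.255 0.241] [1.079 0.269 0.24 ]
(208, 86) [0.495 0.253 0.249] [0.495 0.263 0.248]
(228, 230) [ 0.486 -0.634  0.221] [ 0.505 -0.23   0.033]
(207, 150) [0.479 0.255 0.067] [0.481 0.463 0.014]
(360, 188) [ 0.601 -0.632  0.249] [ 0.602 -0.63   0.248]
```

View pics/h.png

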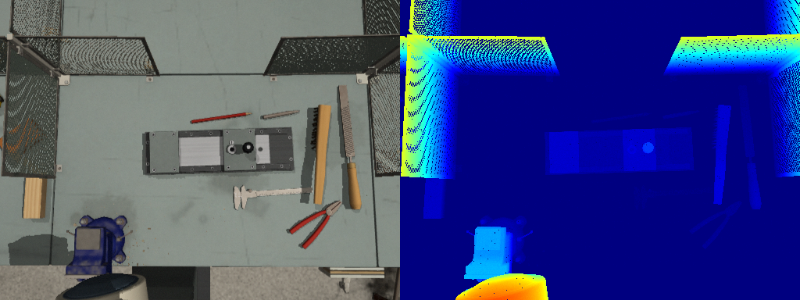

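```bash
python3 -m jog '[[0.0396,-0.01825,0,0,0,0,100],[0.0396,-0.01825,0,0,0,0,100],[0.0396,-0.01825,0,0,0,0,100],[0.0396,-0.01825,0,0,0,0,100],[0.0396,-0.01825,0,0,0,0,100],[0.0396,-0.01825,0,0,0,0,100],[0.0396,-0.01825,0,0,0,0,100],[0.0396,-0.01825,0,0,0,0,100],[0.0396,-0.01825,0,0,0,0,100],[0.0396,-0.01825,0,0,0,0,100],[0.0396,-0.01825,0,0,0,0,100],[0.0396,-0.01825,0,0,0,0,100]]' && python3 -m jog '[[0,0,0,0,0,-0.1684,100],[0,0,0,0,0,-0.1684,100],[0,0,0,0,0,-0.1684,100],[0,0,0,0,0,-0.1684,100],[0,0,0,0,0,-0.1684,100],[0,0,0,0,0,-0.1684,100],[0,0,0,0,0,-0.1684,100],[0,0,0,0,0,-0.1684,100],[0,0,0,0,0,0,100]]'
cat >> h.py <<'E'
YAW=np.radians(1.92); JO=np.array([0.5600,-0.1979,0])
JR=np.array([[np.cos(YAW),-np.sin(YAW),0],[np.sin(YAW),np.cos(YAW),0],[0,0,1]])
def jig(X): return (np.asarray(X)-JO)@JR   # world->jig
def rep():
    s=env.state(); R=s["eef_rot"]; tip=s["tcp_pos"]+R[:,2]*.191
    print("t %.2f tip in jig mm"%s["time_s"],np.round(1000*jig(tip),1),"yaw x",np.round(np.degrees(np.arctan2(R[1,0],R[0,0])),2),"z",np.round(R[:,2],4),"F",np.round(s["contact_force"],1),"gap %.3f"%s["finger_gap"])
E
python3 -c "
from h import *
rep()"
```

```text
time_s: 2.5
tcp_pos: [0.5635, -0.2715, 0.4048]
eef_rot: [[0.967, 0.253, 0.0], [0.253, -0.967, -0.0], [0.0, 0.0, -1.0]]
contact_force: [0.6, -0.0, -0.1]
finger_gap: 0.999
time_s: 3.62
tcp_pos: [0.5625, -0.2725, 0.4047]
eef_rot: [[-0.031, 1.0, 0.0], [1.0, 0.031, 0.0], [0.0, 0.0, -1.0]]
contact_force: [0.2, 0.6, 0.1]
finger_gap: 1.005
t 3.62 tip in jig mm [ -0.  -74.7 213.7] yaw x 91.8 z [ 0.  0. -1.] F [0.2 0.6 0.1] gap 1.005
```

```bash
python3 -m jog '[[0,0,0.04,0,0,0,100],[0,0,0.04,0,0,0,100],[0,0,0.035,0,0,0,100],[0,0,0.025,0,0,0,100],[0,0,0.02,0,0,0,100],[0,0,0.005,0,0,0,100],[0,0,0,0,0,0,0],[0,0,0,0,0,0,0],[0,0,0,0,0,0,0],[0,0,0,0,0,0,0],[0,0,0,0,0,0,0],[0,0,0,0,0,0,0]]' 20; python3 -m jog '[[0,0,0,0,0,0,0],[0,0,0,0,0,0,0]]'; python3 -c "
from h import *
rep()"
```

```text
time_s: 5.12
tcp_pos: [0.5625, -0.2726, 0.2398]
eef_rot: [[-0.032, 0.999, 0.0], [0.999, 0.032, 0.0], [0.0, 0.0, -1.0]]
contact_force: [-0.1, 0.7, -0.7]
finger_gap: 0.376
time_s: 5.38
tcp_pos: [0.5627, -0.2725, 0.2397]
eef_rot: [[-0.032, 0.999, 0.0], [0.999, 0.032, -0.0], [-0.0, 0.0, -1.0]]
contact_force: [3.0, 0.6, -1.1]
finger_gap: 0.297
t 5.38 tip in jig mm [  0.2 -74.7  48.7] yaw x 91.85 z [ 5.e-04 -1.e-04 -1.e+00] F [ 3.   0.6 -1.1] gap 0.297
```

```bash
python3 -m jog '[[0,0,0,0,0,0,0],[0,0,-0.003,0,0,0,0],[0,0,-0.003,0,0,0,0],[0,0,-0.003,0,0,0,0],[0,0,-0.003,0,0,0,0],[0,0,-0.003,0,0,0,0],[0,0,-0.003,0,0,0,0],[0,0,-0.002,0,0,0,0],[0,0,-0.0012,0,0,0,0],[0,0,0,0,0,0,0]]' 20; python3 -c "
from h import *
rep()
p=env.capture('side'); cv2.imwrite('pics/c.png',cv2.resize(p['frame'][150:300,170:370],None,fx=4,fy=4))
p=env.capture('top')
r=env.silhouettes('pin_knob',p)
print([(x['conf'],x['uv']) for x in r])
"
```

```text
time_s: 6.62
tcp_pos: [0.5626, -0.2726, 0.2612]
eef_rot: [[-0.032, 0.999, 0.001], [0.999, 0.032, -0.0], [-0.0, 0.001, -1.0]]
contact_force: [4.4, 1.0, 0.4]
finger_gap: 0.301
t 6.62 tip in jig mm [  0.2 -74.7  70.2] yaw x 91.84 z [ 5.e-04 -2.e-04 -1.e+00] F [4.4 1.  0.4] gap 0.301
[]
```

```bash
python3 -m jog '[[0,0,0,0,0,0,70],[0,0,0,0,0,0,70],[0,0,0,0,0,0,70],[0,0,0,0,0,0,70],[0,0,-0.025,0,0,0,70],[0,0,-0.035,0,0,0,70],[0.036,0,0,0,0,0,0],[0.036,0,0,0,0,0,0],[0.036,0,0,0,0,0,0],[0.036,0,0,0,0,0,0],[0,0,0,0,0,0,0],[0,0,0,0,0,0,0]]' 20; python3 -c "
from h import *
rep()
p=env.capture('top'); cv2.imwrite('pics/d.png',cv2.resize(p['frame'][130:260,200:400],None,fx=4,fy=4,interpolation=cv2.INTER_CUBIC))
for x in env.silhouettes('pin_knob',p)[:2]:
    X,u,v=cloud(p,x['mask']); print(x['conf'],x['uv'],np.median(X,0),np.percentile(X[:,2],[50,90]),jig(X.mean(0)))
"
```

```text
time_s: 8.28
tcp_pos: [0.558, -0.129, 0.321]
eef_rot: [[-0.033, 0.999, 0.0], [0.999, 0.033, -0.0], [-0.0, 0.0, -1.0]]
contact_force: [-0.5, -0.1, -0.3]
finger_gap: 0.072
t 8.28 tip in jig mm [  0.3  68.9 130. ] yaw x 91.86 z [ 2.e-04 -3.e-04 -1.e+00] F [-0.5 -0.1 -0.3] gap 0.072
0.56 [315.6, 185.6] [ 0.56204454 -0.27161173  0.09836714] [0.09836714 0.10074216] [-0.00077678 -0.07417801  0.09842624]
```

View pics/d.png

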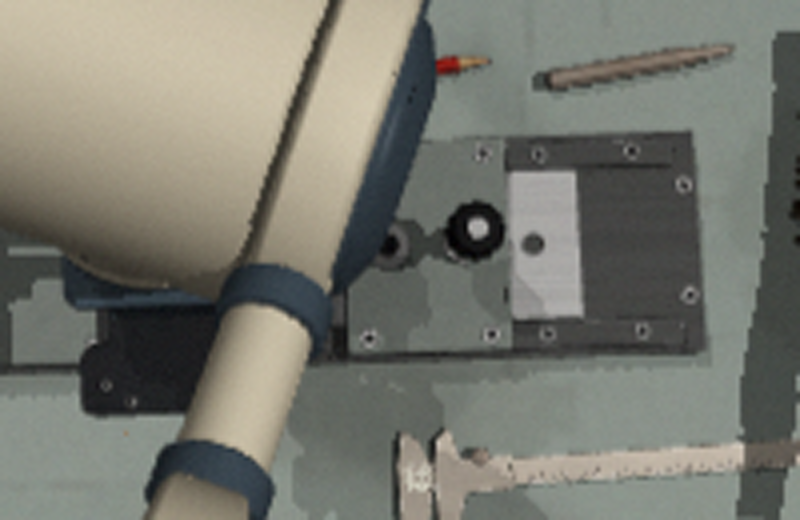

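```bash
cat >> h.py <<'E'
def edge(p):
    # strip end & old hole along jig y, sampled at z=18 mm, in mm (jig)
    ys=np.arange(-200,-100,0.5); g=cv2.cvtColor(p["frame"],cv2.COLOR_BGR2GRAY).astype(np.float32); out=[]
    def prof(x):
        uv=np.array([proj(p,JR@np.array([x/1000,y/1000,.018])+JO) for y in ys],np.float32)
        return cv2.remap(g,uv[:,0].reshape(1,-1),uv[:,1].reshape(1,-1),cv2.INTER_LINEAR)[0]
    for x in(-30,-22,22,30):
        i=np.argmax(np.convolve(prof(x),np.r_[np.ones(6),-np.ones(6)],'valid'))+6; out.append(ys[i])
    c=prof(0); print("edge",out,"hole prof",[(y,int(a)) for y,a in zip(ys[::4],c[::4])])
E
python3 -m jog '[[0,0,0.03,0,0,0,0],[0,0,0.03,0,0,0,0],[0,0,0.025,0,0,0,0],[0,0,0.015,0,0,0,0],[0,0,0.006,0,0,0,0],[0,0,0.002,0,0,0,0],[0,0,0,0,0,0,0]]'; python3 -c "
from h import *
rep(); edge(env.capture('top'))
"
```

```text
time_s: 9.25
tcp_pos: [0.558, -0.1287, 0.2135]
eef_rot: [[-0.032, 0.999, 0.001], [0.999, 0.032, -0.0], [-0.0, 0.001, -1.0]]
contact_force: [0.6, 0.3, -0.8]
finger_gap: 0.009
t 9.25 tip in jig mm [ 0.5 69.1 22.5] yaw x 91.84 z [ 8.e-04 -3.e-04 -1.e+00] F [ 0.6  0.3 -0.8] gap 0.009
edge [np.float64(-139.5), np.float64(-139.5), np.float64(-139.5), np.float64(-140.0)] hole prof [(np.float64(-200.0), 68), (np.float64(-198.0), 69), (np.float64(-196.0), 68), (np.float64(-194.0), 69), (np.float64(-192.0), 69), (np.float64(-190.0), 67), (np.float64(-188.0), 67), (np.float64(-186.0), 69), (np.float64(-184.0), 69), (np.float64(-182.0), 68), (np.float64(-180.0), 70), (np.float64(-178.0), 68), (np.float64(-176.0), 69), (np.float64(-174.0), 69), (np.float64(-172.0), 68), (np.float64(-170.0), 69), (np.float64(-168.0), 69), (np.float64(-166.0), 66), (np.float64(-164.0), 65), (np.float64(-162.0), 67), (np.float64(-160.0), 69), (np.float64(-158.0), 70), (np.float64(-156.0), 68), (np.float64(-154.0), 70), (np.float64(-152.0), 69), (np.float64(-150.0), 67), (np.float64(-148.0), 68), (np.float64(-146.0), 69), (np.float64(-144.0), 68), (np.float64(-142.0), 76), (np.float64(-140.0), 124), (np.float64(-138.0), 162), (np.float64(-136.0), 170), (np.float64(-134.0), 169), (np.float64(-132.0), 169), (np.float64(-130.0), 170), (np.float64(-128.0), 169), (np.float64(-126.0), 168), (np.float64(-124.0), 166), (np.float64(-122.0), 150), (np.float64(-120.0), 64), (np.float64(-118.0), 66), (np.float64(-116.0), 69), (np.float64(-114.0), 68), (np.float64(-112.0), 72), (np.float64(-110.0), 99), (np.float64(-108.0), 144), (np.float64(-106.0), 156), (np.float64(-104.0), 130), (np.float64(-102.0), 111)]
```

```bash
sed -i 's/; print("edge",out.*/; print("edge",np.array(out),np.mean(out))/' h.py; python3 -m jog '[[0,0,0.002,0,0,0,0],[0,0,0.001,0,0,0,0],[0,0,0.001,0,0,0,0],[0,0,0,0,0,0,0]]'; python3 -m jog '[[0,0,0.001,0,0,0,0],[0,0,0,0,0,0,0]]'; python3 -c "
from h import *
rep()"
```

```text
time_s: 9.8
tcp_pos: [0.5578, -0.1286, 0.2091]
eef_rot: [[-0.032, 0.999, 0.0], [0.999, 0.032, -0.0], [-0.0, 0.0, -1.0]]
contact_force: [-0.4, 0.2, 3.9]
finger_gap: 0.006
time_s: 10.05
tcp_pos: [0.5578, -0.1286, 0.209]
eef_rot: [[-0.032, 0.999, 0.001], [0.999, 0.032, -0.0], [-0.0, 0.001, -1.0]]
contact_force: [-5.6, 1.8, 24.3]
finger_gap: 0.006
t 10.05 tip in jig mm [ 0.2 69.3 18. ] yaw x 91.85 z [ 6.e-04 -2.e-04 -1.e+00] F [-5.6  1.8 24.3] gap 0.006
```

```bash
python3 -m jog '[[-0.002,0,0,0,0,0,0],[-0.003,0,0,0,0,0,0],[-0.003,0,0,0,0,0,0],[-0.002,0,0,0,0,0,0],[0,0,0,0,0,0,0]]'; python3 -c "
from h import *
rep(); edge(env.capture('top'))
"
```

```text
time_s: 10.68
tcp_pos: [0.5587, -0.1387, 0.209]
eef_rot: [[-0.032, 0.999, 0.002], [0.999, 0.032, -0.0], [-0.0, 0.002, -1.0]]
contact_force: [-1.2, 3.3, 19.5]
finger_gap: 0.005
t 10.68 tip in jig mm [ 1.1 59.2 18. ] yaw x 91.83 z [ 2.3e-03 -4.0e-04 -1.0e+00] F [-1.2  3.3 19.5] gap 0.005
edge [-149.5 -149.5 -150.  -150. ] -149.75
```

```bash
python3 -m jog '[[-0.003,0,0.0001,0,0,0,0],[-0.004,0,0.0001,0,0,0,0],[-0.004,0,0,0,0,0,0],[-0.003,0,0,0,0,0,0],[0,0,0,0,0,0,0]]'; python3 -c "
from h import *
rep(); edge(env.capture('top'))
"
```

```text
time_s: 11.35
tcp_pos: [0.5593, -0.1528, 0.209]
eef_rot: [[-0.032, 0.999, 0.003], [0.999, 0.032, -0.001], [-0.001, 0.003, -1.0]]
contact_force: [-0.9, 2.2, 22.5]
finger_gap: 0.005
t 11.35 tip in jig mm [ 1.3 45.  18. ] yaw x 91.84 z [ 2.7e-03 -6.0e-04 -1.0e+00] F [-0.9  2.2 22.5] gap 0.005
edge [-164.5 -164.5 -163.5 -164. ] -164.125
```

```bash
python3 -m jog '[[-0.003,0,0,0,0,0,0],[-0.004,0,0,0,0,0,0],[-0.004,0,0,0,0,0,0],[-0.003,0,0,0,0,0,0],[-0.0015,0,0,0,0,0,0],[0,0,0,0,0,0,0]]'; python3 -c "
from h import *
rep(); edge(env.capture('top'))
"
```

```text
time_s: 12.15
tcp_pos: [0.5598, -0.1681, 0.2091]
eef_rot: [[-0.032, 0.999, 0.003], [0.999, 0.032, -0.001], [-0.001, 0.003, -1.0]]
contact_force: [-0.5, 3.2, 22.3]
finger_gap: 0.004
t 12.15 tip in jig mm [ 1.3 29.6 18.1] yaw x 91.84 z [ 2.7e-03 -6.0e-04 -1.0e+00] F [-0.5  3.2 22.3] gap 0.004
edge [-179.5 -179.5 -179.5 -179.5] -179.5
```

```bash
python3 -m jog '[[0,0,-0.001,0,0,0,0],[0,0,-0.002,0,0,0,0],[0,0,-0.02,0,0,0,0],[0,0,-0.03,0,0,0,0],[0,0,-0.04,0,0,0,0],[0,0,-0.02,0,0,0,0],[0,0,0,0,0,0,0]]'; python3 -c "
from h import *
rep(); p=env.capture('top'); edge(p)
cv2.imwrite('pics/e.png',cv2.resize(p['frame'][130:260,200:400],None,fx=4,fy=4,interpolation=cv2.INTER_CUBIC))
for x in env.silhouettes('pin_knob',p)[:1]:
    X,u,v=cloud(p,x['mask']); print(x['conf'],x['uv'],np.percentile(X[:,2],[50,90]))
"
```

```text
time_s: 13.08
tcp_pos: [0.5594, -0.1682, 0.322]
eef_rot: [[-0.032, 0.999, 0.002], [0.999, 0.032, -0.001], [-0.001, 0.002, -1.0]]
contact_force: [-0.2, -0.2, -0.3]
finger_gap: 0.006
t 13.07 tip in jig mm [  0.8  29.5 131. ] yaw x 91.84 z [ 0.0023 -0.001  -1.    ] F [-0.2 -0.2 -0.3] gap 0.006
edge [-179.5 -179.5 -103.  -105.5] -141.875
```

View pics/e.png

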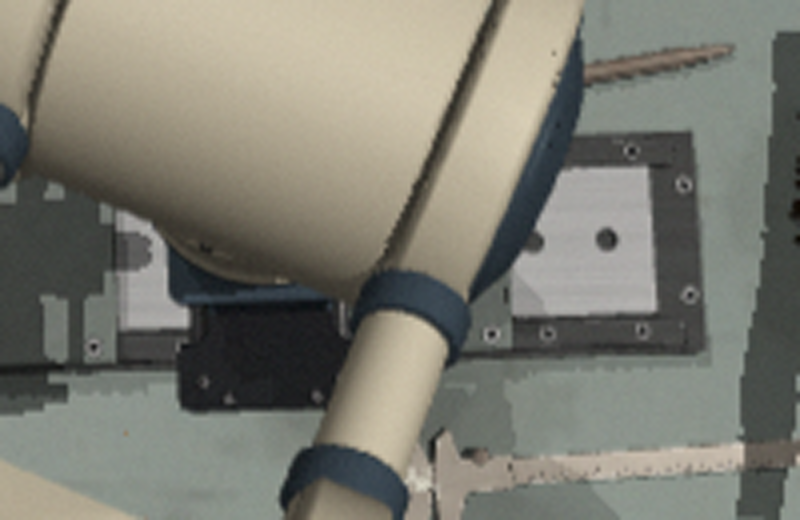

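```bash
python3 -m jog '[[-0.035,0,0,0,0,0,0],[-0.035,-0.0008,0,0,0,0,0],[-0.0345,0,0,0,0,0,0],[0,0,0.015,0,0,0,0],[0,0,0.011,0,0,0,0],[0,0,0.003,0,0,0,0],[0,0,0,0,0,0,0]]';python3 -c "
from h import *
rep()"; python3 -m jog '[[0,0,0.002,0,0,0,0],[0,0,0.002,0,0,0,0],[0,0,0.002,0,0,0,0],[0,0,0.001,0,0,0,0],[0,0,0,0,0,0,0]]';python3 -c "
from h import *
rep()"
```

```text
time_s: 14.05
tcp_pos: [0.5617, -0.2718, 0.2914]
eef_rot: [[-0.033, 0.999, -0.001], [0.999, 0.033, 0.0], [0.0, -0.001, -1.0]]
contact_force: [0.3, 0.3, 0.6]
finger_gap: 0.011
t 14.05 tip in jig mm [ -0.9 -73.8 100.4] yaw x 91.9 z [-6.e-04  5.e-04 -1.e+00] F [0.3 0.3 0.6] gap 0.011
time_s: 14.68
tcp_pos: [0.5616, -0.2726, 0.2846]
eef_rot: [[-0.032, 0.999, -0.0], [0.999, 0.032, 0.0], [0.0, -0.0, -1.0]]
contact_force: [-0.5, 0.1, 0.3]
finger_gap: 0.003
t 14.68 tip in jig mm [ -0.9 -74.7  93.6] yaw x 91.84 z [-2.e-04  0.e+00 -1.e+00] F [-0.5  0.1  0.3] gap 0.003
```

```bash
python3 -m jog '[[0,0,0.002,0,0,0,0],[0,0,0.002,0,0,0,0],[0,0,0.002,0,0,0,0]]';python3 -c "
from h import *
rep()
p=env.capture('side'); cv2.imwrite('pics/f.png',cv2.resize(p['frame'][130:270,180:380],None,fx=4,fy=4,interpolation=cv2.INTER_CUBIC))
"
```

```text
time_s: 15.05
tcp_pos: [0.5616, -0.2726, 0.2785]
eef_rot: [[-0.032, 0.999, -0.0], [0.999, 0.032, -0.0], [-0.0, -0.0, -1.0]]
contact_force: [-0.3, -0.4, 2.7]
finger_gap: 0.005
t 15.05 tip in jig mm [ -0.9 -74.7  87.5] yaw x 91.85 z [-1.e-04 -0.e+00 -1.e+00] F [-0.3 -0.4  2.7] gap 0.005
```

View pics/f.png

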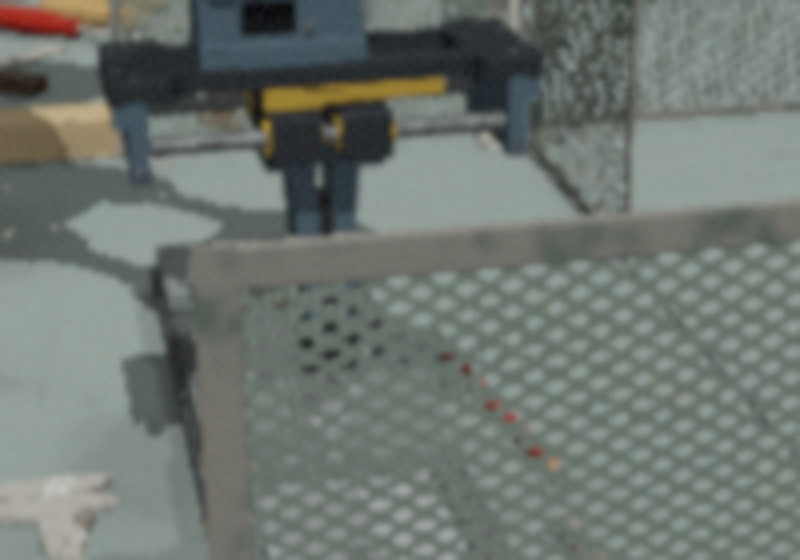

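```bash
python3 -m jog '[[0,0,0.002,0,0,0,0],[0,0,0.002,0,0,0,0]]'; python3 -m jog '[[0,0,0.002,0,0,0,0],[0,0,0.002,0,0,0,0]]' ;python3 -m jog '[[0,0,0.001,0,0,0,0],[0,0,0,0,0,0,0]]' ;python3 -c "
from h import *
rep()"
```

```text
time_s: 15.35
tcp_pos: [0.5616, -0.2726, 0.2746]
eef_rot: [[-0.032, 0.999, -0.0], [0.999, 0.032, -0.0], [-0.0, -0.0, -1.0]]
contact_force: [-0.0, -0.2, 2.0]
finger_gap: 0.008
time_s: 15.6
tcp_pos: [0.5617, -0.2726, 0.2706]
eef_rot: [[-0.032, 0.999, -0.0], [0.999, 0.032, 0.0], [0.0, -0.0, -1.0]]
contact_force: [-0.4, -0.7, 2.9]
finger_gap: 0.005
time_s: 15.85
tcp_pos: [0.5616, -0.2725, 0.2695]
eef_rot: [[-0.032, 0.999, -0.0], [0.999, 0.032, 0.0], [0.0, -0.0, -1.0]]
contact_force: [0.2, -0.3, -0.7]
finger_gap: 0.007
t 15.85 tip in jig mm [ -0.9 -74.6  78.5] yaw x 91.84 z [-2.e-04  2.e-04 -1.e+00] F [ 0.2 -0.3 -0.7] gap 0.007
```

Tip is at 78.5 mm; I'll press until it bottoms (force rise).

```bash
python3 -m jog '[[0,0,0.0005,0,0,0,0],[0,0,0.0005,0,0,0,0]]'; python3 -m jog '[[0,0,0.0005,0,0,0,0],[0,0,0,0,0,0,0]]' ;python3 -c "
from h import *
rep()"
```

```text
time_s: 16.1
tcp_pos: [0.5617, -0.2725, 0.269]
eef_rot: [[-0.032, 0.999, 0.0], [0.999, 0.032, -0.0], [-0.0, 0.0, -1.0]]
contact_force: [-2.1, 1.8, 10.9]
finger_gap: 0.001
time_s: 16.35
tcp_pos: [0.5616, -0.2725, 0.2689]
eef_rot: [[-0.032, 0.999, 0.0], [0.999, 0.032, -0.0], [-0.0, 0.0, -1.0]]
contact_force: [-2.9, 1.9, 13.6]
finger_gap: 0.005
t 16.35 tip in jig mm [ -0.8 -74.7  77.9] yaw x 91.84 z [ 3.e-04 -2.e-04 -1.e+00] F [-2.9  1.9 13.6] gap 0.005
```

```bash
python3 -m jog '[[0,0,-0.001,0,0,0,0],[0,0,-0.003,0,0,0,0],[0,0,-0.03,0,0,0,0],[0,0,-0.05,0,0,0,0],[0,0,-0.05,0,0,0,0],[0,-0.04,-0.03,0,0,0,0],[0.03,-0.05,0,0,0,0,0],[0.05,-0.05,0,0,0,0,0],[0.05,-0.03,0,0,0,0,0],[0.05,0,0,0,0,0,0],[0.05,0,0,0,0,0,0],[0.03,0,0,0,0,0,0]]'; python3 -m jog '[[0,0,0,0,0,0,0],[0,0,0,0,0,0,0]]';python3 -c "
from h import *
rep(); p=env.capture('top'); edge(p)
cv2.imwrite('pics/g.png',cv2.resize(p['frame'][110:270,170:420],None,fx=3.2,fy=3.2,interpolation=cv2.INTER_CUBIC))
for n in('pin_knob','caliper','centre_punch','pencil'):
  for x in env.silhouettes(n,p)[:1]:
    X,u,v=cloud(p,x['mask']); print(n,x['conf'],x['uv'],np.median(X,0),np.percentile(X[:,2],[50,90]))
"
```

```text
time_s: 17.85
tcp_pos: [0.3888, -0.022, 0.4325]
eef_rot: [[-0.033, 0.999, 0.0], [0.999, 0.033, 0.0], [0.0, 0.0, -1.0]]
contact_force: [0.4, 0.4, -0.3]
finger_gap: 0.005
time_s: 18.1
tcp_pos: [0.3895, -0.0241, 0.4323]
eef_rot: [[-0.033, 0.999, 0.0], [0.999, 0.033, -0.0], [-0.0, 0.0, -1.0]]
contact_force: [-0.7, 0.2, 0.7]
finger_gap: 0.005
t 18.10 tip in jig mm [-164.5  179.4  241.3] yaw x 91.87 z [ 3.e-04 -3.e-04 -1.e+00] F [-0.7  0.2  0.7] gap 0.005
edge [-179.  -179.5 -179.5 -179.5] -179.375
pin_knob 0.75 [316.4, 189.3] [ 0.56090349 -0.27198913  0.07664948] [0.07664948 0.07871586]
centre_punch 0.53 [358.9, 147.3] [ 0.66400771 -0.37548663  0.00849216] [0.00849216 0.01150724]
pencil 0.76 [284.2, 149.8] [ 0.65623418 -0.20877439  0.00630689] [0.00630689 0.00905026]
```

View pics/g.png

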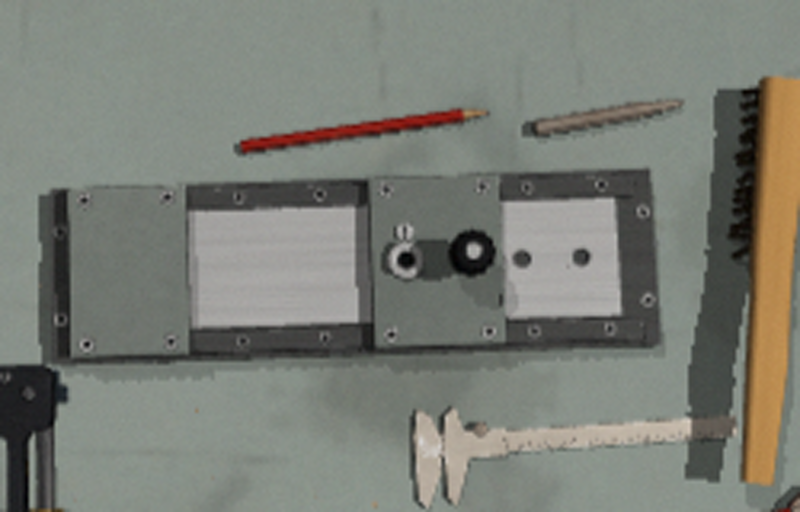

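```bash
python3 -c "
from station import env
print(env.hand_in(), env.state()['contact_force'])"
```

```text
the job is handed in; nothing more can be done
the job is handed in; nothing more can be done
```

The strip is indexed one pitch, the pin is home in the new hole, and the job is handed in. It took about 18 s of the 58 s allowed.

- **Pulling the pin:** I gripped the knob and raised it about 21.5 mm. The picture afterwards put the knob top at 98–100 mm.
- **Sliding the strip:** I pressed on the bare strip with shut fingers at 19–24 N, read between steps. The strip's end moved from about jig y = -139.7 to -179.5 mm, so about 39.8 mm of the 40 mm pitch. The next hole now shows where the old one was.
- **Pushing the pin home:** I pushed the knob from above. It moved at about 2–3 N and bottomed at about 13.6 N, with the knob top at 77.9 mm (78 mm means home).

**Last checks:** after I backed the arm away, the knob's height read the same as at the start, 76.6 against 76.8 mm. The strip's end was at -179.4 mm and in line with the jig.

- **Bystanders:** the pencil and centre punch were found again. Their measured centres came out 11 mm and 6 mm from the first reading. I put that down to how the outlines were found, because the fingers never went near them. The network missed the caliper in the last shot, but the picture shows it apparently in its place. I did not measure any of the three more exactly.
- **Not measured directly:** the hole's sideways offset from the pin, because the bridge hides it. That the pin went fully home at low force implies it is in line.

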